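Put the pastry cutters away on the two-tier rack

TASK

Put the three washed pastry cutters away on the two-tier rack. Set the small ring cutter over the round peg and the square cutter over the square peg of the rack base, both down flat on its wire deck; then stand the upper tier, whose knob is its handle, on the base with all four posts home in the corner cups, and last of all set the large ring cutter over the knob, down flat on the upper deck. Leave the jam jar and the spice jar standing where they are.

Things in the scene. Friction and masses are not known exactly. Their poses are not given: they have to be found in the camera images.
- small_ring: the small round pastry cutter: plain tin ring open at both ends, 52 mm outside, about 41 mm clear inside, 38 mm high, 30 g. Origin: centre of its underside, z up. Stands on the trolley top (z = 0).
- square_cutter: the square pastry cutter: thin tin square open at both ends, 45 mm outside (47 mm over the rolled rim at the top), 42 mm inside, 38 mm high, 30 g. Origin: centre of its underside, z up; x and y run square to its sides.
- large_ring: the large round pastry cutter: plain tin ring open at both ends, 68 mm outside, about 57 mm clear inside, 38 mm high, 30 g. Origin: centre of its underside, z up.
- upper_tier: loose upper tier, 0.4 kg: wire deck 105 (x) by 157 mm (y), top at z = 60 mm, on four 10 mm posts with round feet at x = +-44, y = +-70 mm; half a turn is the same. Mid-deck a black collar, 48 mm diameter, to z = 68 mm (fits inside the large ring); on it the round lifting knob, 33 mm diameter, to z = 106 mm. Origin: centre, at the level of the feet, z up. Starts standing on the trolley.
- rack_base: rack base, fixed: wire deck 105 (x) by 157 mm (y), top at z = 14 mm; at the corners (x = +-44, y = +-70 mm) black cups 26 mm square, up to z = 30 mm, each a hole 13 mm wide, 21 mm at its mouth, its floor at z = 14 mm. Origin: centre of the underside, z up. With the tier home its origin is 14 mm above this one and its x and y lie along these.
- round_peg: round peg, fixed on the base deck 32 mm from its middle towards one end in y (the two pegs change ends): black blunt cone, 34 mm diameter at the foot, 26 mm high. Origin: centre of its foot, on the deck, z up; a seated cutter's origin lies here.
- square_peg: square peg, fixed on the base deck 32 mm from its middle towards the other end: black blunt pyramid, 36 mm square at the foot, sides along the base's x and y, 26 mm high. Origin: centre of its foot, on the deck, z up; a seated cutter's origin lies here, its sides along the peg's (any quarter turn).
- jam_jar: bystander: jar of pink jam with white lid, 70 mm in diameter, 99 mm high, standing loose. Origin: centre of its underside.
- spice_jar: bystander: slim spice jar with red lid, 45 mm in diameter, 106 mm high, standing loose. Origin: centre of its underside.
Things that resemble listed ones, but are neither listed nor needed, are in the scene too. What is shaped like the square_cutter but blue is not meant.

How it is judged:
By the outcome, as a careful person would: the job done as asked, in the order asked, and still so for the second after the job is handed in, with the robot touching nothing.
It also fails if it takes over 118 s, if anything falls off the work surface, if the arm or the gripper's body presses on something with over 40 N, if the wrist force passes 120 N, or if a joint passes its speed limit or range.

ROBOT

A 6-joint arm with a two-finger parallel gripper is mounted at the origin on a cart in front of the work surface, level with it; the furniture and walls round the work are solid. World frame = base frame: x ahead of the robot, y to its left, z up, the work surface at z = 0. Lengths are in m, angles in rad, forces in N, time in s.
With the tool pointing down it reaches from about 0.275 to 0.825 m from the base axis. Payload 4.9 kg.
Tool frame: the origin (TCP) lies midway between the tips of the shut fingers; the grasp point (between the pads) lies 19 mm behind it; z points along the fingers, y is the line along which they close (so a half turn about z gives the same grasp; the last joint's range is limited). The gripper opens to 85 mm and grips with 20 to 120 N. Pads are 22 mm wide; open, the fingers measure 114 mm over their backs; the gripper's body (76 mm by 85 mm) begins 54 mm behind the grasp point. The pads swing forward as they close: fully open they stand 13 mm farther back than shut.
Start: joints at [-1.294, 0.326, -0.193, 1.052, 0, 1.437], TCP at [0.22, -0.504, 0.231] pointing down, gripper open.
Joint ranges: [-2.65, 2.65], [-0.97, 1.79], [-1.3, 1.35], [-1.93, 2.1], [-1.47, 1.37], [-3.14, 3.14]. Speed limits (rad/s): [2.57, 2.57, 3.14, 3.14, 3.14, 3.14].

INTERFACE

Orientations are given as a rotation vector (axis times angle).
In Python, from rig import manip, vision gives the robot as it stands. The module is installed in compiled form; this text tells all that it offers.
- The arm moves only by the tool apply_moves, never from a script. Its argument "increments" is a list of rows, each a list of 6 numbers: the shift along the world's x, y, z in m, then the turn, a rotation vector about the world's x, y, z in rad. In form: [[x, y, z, ax, ay, az], ...]. A call has exactly 5 rows; each row is the pose to reach, as a shift and turn from the pose commanded when the call began; what a row does not reach only later rows make up. A row lasts 1/12 s, in which the tool goes at most 41.7 mm and 7.16 degrees, less where a joint would pass 70% of its speed; a pose out of reach is approached as far as the arm can. A call with a gripper value outside its range is refused whole. "hand" is the opening, from 0 (shut) to 1 (fully open), set as the call begins (left out, the last holds). The fingers move at their own pace and stop on an object; "grip_force" is the grip in N (left out, the last holds). Time passes only in rows, so rows that repeat a pose let the fingers close, or fill a call up. It gives the time, the measured TCP pose, the force, the opening and the grip force at its end, in the units of the state.
- manip.state(): the state, without advancing time (a new reading comes with each control period).
- vision.camera(name): name is "scene" or "top"; returns the picture (384x512x3 uint8, blue, green, red); there is no depth.
- vision.camera_model(name): a dict with "K" (3x3 intrinsics, pixels), "D" ([k1, k2, p1, p2, k3] as OpenCV has them; the pictures are not rectified), "rvec" (rotation vector, rad) and "tvec" (3), from world to camera coordinates, as OpenCV has them. Camera axes: x right, y down, z forward; pixel columns grow to the right and rows downward; lengths in m; the calibration is good to about 2 mm. A picture is of the moment at which its call begins. camera_model takes no time and is no camera call.
- manip.sign_off(): hands the job in; it is judged then, once.
The state is a dict: "time": time; "q": joint angles; "dq": joint speeds; "tau": joint torques, N m; "ee_pos": TCP position; "orientation": TCP orientation; "force": force on the tool from outside, world axes, zero at the start; "ft_torque": the same for the moment, N m; "finger_gap": opening from 0.0 (shut) to 1.0 (fully open); "grasp_force": force on a finger pad.
Only numpy, scipy, OpenCV 4.12 (cv2) and the standard library are available. Lean on these libraries where they do the work, as an engineer would, in place of code of your own. Each camera call takes 0.05 s, during which the arm holds its last target. There are 200 camera calls.

## Working session

There is one attempt and no reset: what is moved stays moved. The work goes in short steps, Python scripts to look and compute and a tool call to move; the robot and the scene stay as the last step left them, time stands still between calls to the robot, and variables do not carry over. Pictures are saved under pics/ and viewed, at most 14 in all, crops included, and the job is handed in when it is done.

Besides the shell and the picture viewer there is one more tool, called after "Emit:" by a JSON object that holds its "api" and its "payload", one argument or row to a line. apply_moves: Moves the arm, as the interface text tells. Its arguments: {"type":"object","properties":{"increments":{"type":"array","items":{"type":"array","items":{"type":"number"}}},"hand":{"type":"number"},"grip_force":{"type":"number"}},"required":["increments"]}

```bash
mkdir -p pics; ls
python3 - <<'E'
from rig import manip, vision
import cv2,numpy as np
for n in("scene","top"):
    im=vision.camera(n); cv2.imwrite(f"pics/{n}0.png",im)
    m=vision.camera_model(n); print(n,m)
    R=cv2.Rodrigues(np.array(m["rvec"],float))[0]; print(-R.T@np.array(m["tvec"]).ravel())
print(manip.state())
E
```

```text
pics
scene {'K': array([[361.40317031,   0.        , 255.26566278],
       [  0.        , 361.40317031, 183.98781793],
       [  0.        ,   0.        ,   1.        ]]), 'D': array([-0.00375853,  0.        ,  0.        ,  0.        ,  0.        ]), 'rvec': array([ 0.73049878, -2.60282593,  1.13037786]), 'tvec': array([0.44724079, 0.22513977, 0.68310566])}
[0.20544742 0.52808753 0.62949224]
top {'K': array([[473.09304642,   0.        , 258.81235689],
       [  0.        , 473.09304642, 193.54082574],
       [  0.        ,   0.        ,   1.        ]]), 'D': array([-0.10541358,  0.        ,  0.        ,  0.        ,  0.        ]), 'rvec': array([ 2.15497801, -2.11616729,  0.18530883]), 'tvec': array([-0.01355174,  0.51859374,  0.99660866])}
[ 3.44361887e-01 -7.93837574e-04  1.06947006e+00]
{'time': 0.1, 'q': array([-1.29422678e+00,  3.26872401e-01, -1.93472485e-01,  1.05199740e+00,
       -7.27343017e-06,  1.43661770e+00]), 'dq': array([ 1.40652075e-03, -1.95103140e-03,  2.41186196e-03,  1.61183170e-03,
       -8.72594602e-04, -7.30892710e-05]), 'tau': array([ 3.11193680e-04, -4.44240260e+01,  2.63037890e+01,  7.88484584e-03,
       -2.12045124e-04, -1.92820386e-05]), 'ee_pos': array([ 0.21949009, -0.50374504,  0.23058303]), 'orientation': array([-3.07406221e+00, -6.40361304e-01,  1.84049974e-04]), 'force': array([0.2157019 , 0.47219622, 0.60431577]), 'ft_torque': array([0.04588241, 0.02927195, 0.0321618 ]), 'grasp_force': 0.0, 'finger_gap': 0.9992179895338891}
```

View pics/scene0.png

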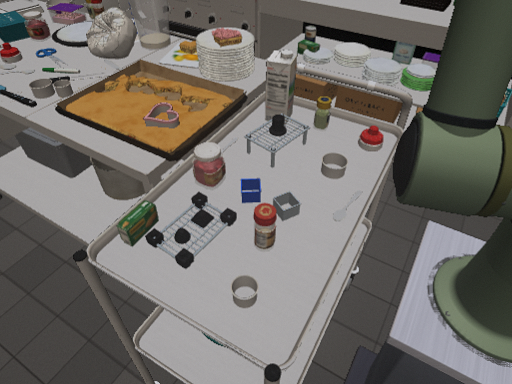

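View pics/top0.png

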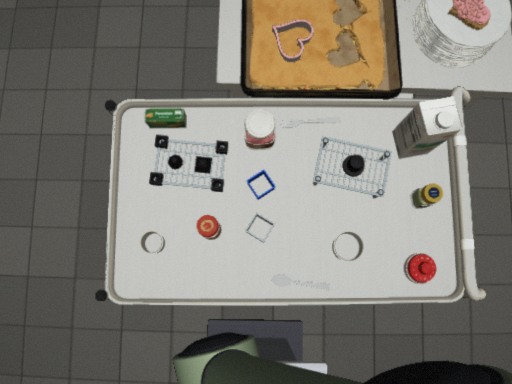

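The top view shows:
- rack base (190,163), with the round peg at (175,161) and the square peg at (203,164)
- upper tier with its knob (353,165)
- small ring (153,243) and large ring (347,247)
- jam jar (260,127) and red-lid spice jar (208,226)

There are two square cutters, a blue one at (261,184) and a tin one at (260,228). The tin one fits the description. I'll confirm it in an enlarged crop.

```bash
cat > h.py <<'E'
from rig import manip, vision
import cv2,numpy as np
M={n:vision.camera_model(n) for n in("scene","top")}
def ray(n,p):
    m=M[n];R=cv2.Rodrigues(m["rvec"])[0]
    u=cv2.undistortPoints(np.array(p,float).reshape(-1,1,2),m["K"],m["D"]).reshape(-1,2)
    return -R.T@m["tvec"].ravel(), np.c_[u,np.ones(len(u))]@R
def plane(n,p,z):
    c,d=ray(n,p); return (c+d*((z-c[2])/d[:,2])[:,None])[:,:2]
def proj(n,P):
    m=M[n];return cv2.projectPoints(np.array(P,float).reshape(-1,1,3),m["rvec"],m["tvec"],m["K"],m["D"])[0].reshape(-1,2)
E
python3 - <<'E'
import cv2
a=cv2.imread("pics/top0.png")
cv2.imwrite("pics/c1.png",cv2.resize(a[115:265,130:330],None,fx=4,fy=4,interpolation=2))
cv2.imwrite("pics/c2.png",cv2.resize(a[125:265,300:400],None,fx=4,fy=4,interpolation=2))
E
```

```text
(no output)
```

View pics/c1.png

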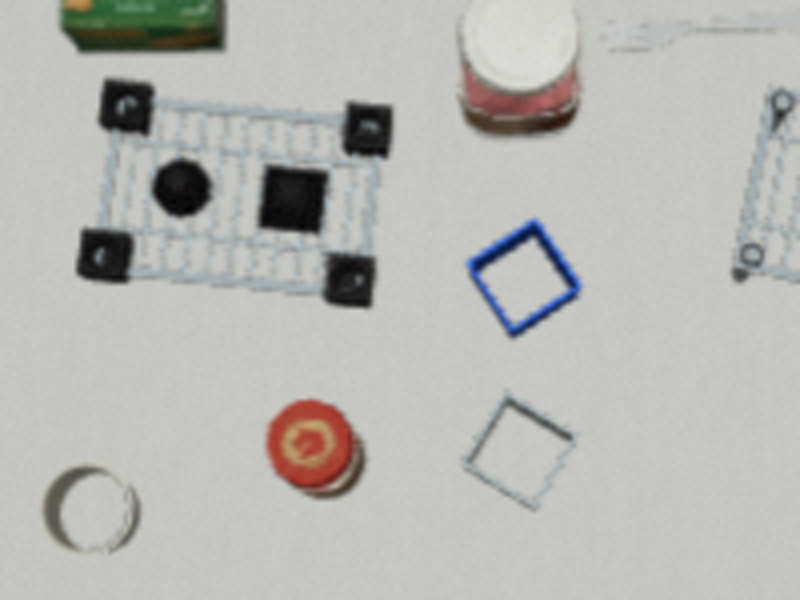

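View pics/c2.png

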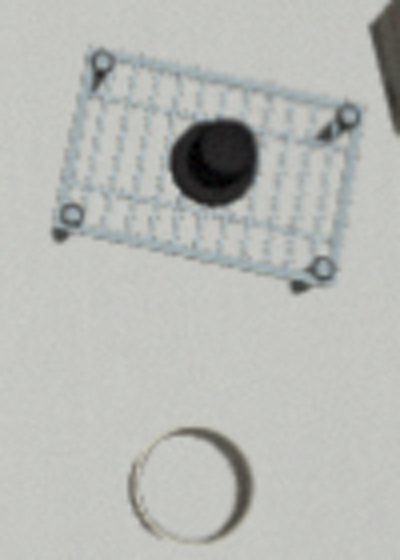

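```bash
cat > meas.py <<'E'
from h import *
def blobs(im,x0,y0,x1,y1,f,amin):
    c=cv2.resize(im[y0:y1,x0:x1],None,fx=4,fy=4,interpolation=2)
    m=f(c).astype(np.uint8); k,_=cv2.findContours(m,0,2); out=[]
    for q in k:
        if cv2.contourArea(q)>amin*16: out.append((cv2.convexHull(q).reshape(-1,2)+.5)/4-.5+[x0,y0])
    return out
dark=lambda c:c.max(2)<75
diff=lambda t:lambda c:np.abs(c.astype(int)-np.median(c.reshape(-1,3),0)).max(2)>t
def cen(h):
    m=cv2.moments(h.astype(np.float32).reshape(-1,1,2)); return np.array([m["m10"]/m["m00"],m["m01"]/m["m00"]])
E
python3 - <<'E'
from meas import *
im=cv2.imread("pics/top0.png"); np.set_printoptions(precision=4,suppress=True)
print("base")
C=[]
for h in blobs(im,140,125,235,200,dark,40):
    c=cen(h); print(c,cv2.contourArea(h.astype(np.float32)),plane("top",c,.018))
print("tier posts")
p=np.array([[102,62],[347,117],[71,214],[322,268]],float); p=(p+.5)/4-.5+[300,125]
P=plane("top",p,.06);print(P,P.mean(0))
print("knob",plane("top",(np.array([[229,148]])+.5)/4-.5+[300,125],.106))
for n,b in dict(small=(137,228,172,260),large=(325,225,375,270),sq=(243,210,277,245),spice=(192,208,225,243),jam=(240,102,280,152)).items():
    for h in blobs(im,*b,diff(25),20):
        r=cv2.minAreaRect(plane("top",h,.019).astype(np.float32)); c=cen(h)
        print(n,c,plane("top",c,.019),"rect",r)
E
```

```text
base
[216.9831 184.751 ] 133.75 [[0.5415 0.0908]]
[155.8717 178.5525] 145.75 [[0.5533 0.2306]]
[202.8255 164.4415] 229.21875 [[0.5881 0.1247]]
[174.9925 161.5855] 148.21875 [[0.5937 0.1888]]
[221.4715 147.2342] 131.03125 [[0.6293 0.0834]]
[161.2404 141.3542] 143.15625 [[0.6411 0.2231]]
[166.5388 125.7192] 78.8125 [[0.6789 0.2129]]
tier posts
[[ 0.6388 -0.1489]
 [ 0.6106 -0.2855]
 [ 0.5525 -0.1312]
 [ 0.5252 -0.269 ]] [ 0.5818 -0.2087]
knob [[ 0.5801 -0.2089]]
small [160.9809 244.9357] [[0.4031 0.211 ]] rect ((0.4029276371002197, 0.20996913313865662), (0.013964731246232986, 0.0391937717795372), 72.45345306396484)
small [147.9705 240.6766] [[0.4119 0.2407]] rect ((0.41273003816604614, 0.2426125854253769), (0.03142136335372925, 0.049774426966905594), 72.02469635009766)
large [347.4557 246.1507] [[ 0.408  -0.2034]] rect ((0.40891337394714355, -0.2030370831489563), (0.07125020772218704, 0.06553400307893753), 89.18515014648438)
sq [259.3597 227.493 ] [[ 0.4463 -0.0068]] rect ((0.4466211497783661, -0.006701532751321793), (0.05079013109207153, 0.05114501714706421), 59.89409637451172)
spice [208.5386 226.9549] [[0.4454 0.1064]] rect ((0.44456928968429565, 0.10697446018457413), (0.061226971447467804, 0.05167922377586365), 36.57881546020508)
jam [258.9977 136.2274] [[ 0.6569 -0.0023]] rect ((0.6577439308166504, -0.0036967024207115173), (0.0653361976146698, 0.07255376130342484), 1.3635457754135132)
jam [259.5  104.25] [[ 0.7345 -0.0021]] rect ((0.7345984578132629, -0.002109568566083908), (0.012959123589098454, 0.09299404174089432), 1.14986252784729)
```

Run:
```python
from meas import *
np.set_printoptions(precision=4,suppress=True)
T=cv2.imread("pics/top0.png");S=cv2.imread("pics/scene0.png")
def hull(n,im,b,z,t=18):
    H=blobs(im,*b,diff(t),3); h=cv2.convexHull(np.vstack(H).astype(np.float32)).reshape(-1,2)
    P=plane(n,h,z); c=cen(h); print(n,c,plane(n,c,z),cv2.minAreaRect(P.astype(np.float32)))
    return c
def both(a,b):
    c1,d1=ray("top",a);c2,d2=ray("scene",b);d1=d1[0];d2=d2[0]
    s=np.linalg.lstsq(np.c_[d1,-d2],c2-c1,rcond=None)[0]; p=c1+s[0]*d1;q=c2+s[1]*d2
    print("  tri",(p+q)/2,"gap",np.linalg.norm(p-q))
for n,bt,bs in(("small",(137,228,172,260),(225,270,265,312)),("large",(325,225,375,270),(317,147,353,182)),("sq",(243,210,277,245),(270,190,303,222))):
    print(n); both(hull("top",T,bt,.019),hull("scene",S,bs,.019))
print("knob scene top proj",proj("scene",[[.581,-.2088,.106]]),"cups",proj("scene",[[.5415,.0908,.018],[.5533,.2306,.018],[.6293,.0834,.018]]))
for h in blobs(S,140,185,245,275,dark,20): print(cen(h))
for h in blobs(S,262,108,295,142,dark,20): print(cen(h),h.min(0),h.max(0))
print("spice lid",plane("top",[[207,225.5]],.106),"jam lid",plane("top",[[259.5,125.5]],.099))
```

```text
small
top [152.2914 242.1486] [[0.4089 0.2308]] ((0.40997186303138733, 0.23066094517707825), (0.0566876046359539, 0.05021553859114647), 89.66084289550781)
scene [244.2662 291.0607] [[0.4068 0.2317]] ((0.40734270215034485, 0.23130948841571808), (0.05088043212890625, 0.06891384720802307), 31.380327224731445)
  tri [0.4082 0.231  0.017 ] gap 0.0015987864886536746
large
top [347.4599 246.1581] [[ 0.408  -0.2034]] ((0.4088272154331207, -0.20334504544734955), (0.07181309163570404, 0.0656655952334404), 89.74339294433594)
scene [333.4256 165.3235] [[ 0.4044 -0.1987]] ((0.4040476977825165, -0.2006378173828125), (0.0669340193271637, 0.10968498885631561), 18.081071853637695)
  tri [ 0.4072 -0.2048  0.0137] gap 0.0022763376363463396
sq
top [259.4388 227.386 ] [[ 0.4466 -0.0069]] ((0.44679170846939087, -0.006957139819860458), (0.05192899703979492, 0.05216013267636299), 59.53774642944336)
scene [286.  205.5] [[ 0.4429 -0.0053]] ((0.44253647327423096, -0.008233502507209778), (0.07966218888759613, 0.10441306978464127), 29.598230361938477)
  tri [ 0.4454 -0.0074  0.0162] gap 0.002929430911867108
knob scene top proj [[277.6013 115.7285]] cups [[227.5661 215.6165]
 [183.8259 257.1581]
 [198.7111 199.1615]]
[184.2654 258.0795]
[154.4933 237.6487]
[181.7489 235.7354]
[227.9848 216.6662]
[147.9876 219.901 ]
[200.7257 210.0694]
[141.413 189.558]
[277.5831 125.232 ] [268.875 114.125] [285.625 135.625]
spice lid [[0.4399 0.1008]] jam lid [[ 0.6569 -0.0028]]
```

The two views agree to about 2 mm.

| Item | x (m) | y (m) | Yaw |
|---|---|---|---|
| Small ring | 0.4085 | 0.231 | – |
| Tin square | 0.446 | -0.007 | -30° |
| Large ring | 0.408 | -0.204 | – |
| Base | 0.5913 | 0.157 | -4.8° |
| Tier | 0.581 | -0.2088 | -11.4° |

The crop confirms the tin square cutter and rules out the blue one. I'll start with the small ring.

Emit:
{"api": "apply_moves", "payload": {
  "increments": [
    [0.0094, 0.0368, 0, 0, 0, 0.0538],
    [0.0188, 0.0736, 0, 0, 0, 0.1076],
    [0.0282, 0.1104, 0, 0, 0, 0.1614],
    [0.0376, 0.1472, 0, 0, 0, 0.2152],
    [0.047, 0.184, 0, 0, 0, 0.269]
  ],
  "hand": 1,
  "grip_force": 25
}}

```text
time: 0.52
ee_pos: [0.2665, -0.3182, 0.2308]
orientation: [-2.96, -1.05, -0.0]
force: [0.9, 0.3, 0.9]
finger_gap: 0.998
grasp_force: 0.0
```

Emit:
{"api": "apply_moves", "payload": {
  "increments": [
    [0.0094, 0.0368, 0, 0, 0, 0.0538],
    [0.0188, 0.0736, 0, 0, 0, 0.1076],
    [0.0282, 0.1104, 0, 0, 0, 0.1614],
    [0.0376, 0.1472, 0, 0, 0, 0.2152],
    [0.047, 0.184, 0, 0, 0, 0.269]
  ]
}}

```text
time: 0.93
ee_pos: [0.3134, -0.1344, 0.2312]
orientation: [-2.793, -1.438, -0.0]
force: [0.5, -0.6, -0.1]
finger_gap: 0.999
grasp_force: 0.0
```

Emit:
{"api": "apply_moves", "payload": {
  "increments": [
    [0.0094, 0.0368, 0, 0, 0, 0.0538],
    [0.0188, 0.0736, 0, 0, 0, 0.1076],
    [0.0282, 0.1104, 0, 0, 0, 0.1614],
    [0.0376, 0.1472, 0, 0, 0, 0.2152],
    [0.047, 0.184, 0, 0, 0, 0.269]
  ]
}}

```text
time: 1.35
ee_pos: [0.3604, 0.0497, 0.2313]
orientation: [2.574, 1.8, 0.0]
force: [0.9, -1.5, 0.1]
finger_gap: 1.001
grasp_force: 0.0
```

Emit:
{"api": "apply_moves", "payload": {
  "increments": [
    [0.0094, 0.0368, 0, 0, 0, 0.0538],
    [0.0188, 0.0736, 0, 0, 0, 0.1076],
    [0.0282, 0.1104, 0, 0, 0, 0.1614],
    [0.0376, 0.1472, 0, 0, 0, 0.2152],
    [0.047, 0.184, 0, 0, 0, 0.269]
  ]
}}

```text
time: 1.77
ee_pos: [0.4074, 0.2338, 0.231]
orientation: [2.309, 2.13, -0.001]
force: [0.9, -0.8, 0.4]
finger_gap: 1.002
grasp_force: 0.0
```

Emit:
{"api": "apply_moves", "payload": {
  "increments": [
    [0.0005, -0.001, -0.03, 0, 0, 0],
    [0.0005, -0.001, -0.06, 0, 0, 0],
    [0.0005, -0.001, -0.09, 0, 0, 0],
    [0.0005, -0.001, -0.12, 0, 0, 0],
    [0.0005, -0.001, -0.15, 0, 0, 0]
  ]
}}

```text
time: 2.18
ee_pos: [0.4077, 0.2308, 0.0798]
orientation: [-2.312, -2.127, 0.0]
force: [1.2, -0.5, 1.1]
finger_gap: 1.003
grasp_force: 0.0
```

Emit:
{"api": "apply_moves", "payload": {
  "increments": [
    [0, 0, -0.02, 0, 0, 0],
    [0, 0, -0.04, 0, 0, 0],
    [0, 0, -0.06, 0, 0, 0],
    [0, 0, -0.07, 0, 0, 0],
    [0, 0, -0.074, 0, 0, 0]
  ]
}}

```text
time: 2.6
ee_pos: [0.4065, 0.2301, 0.0053]
orientation: [-2.312, -2.125, 0.006]
force: [0.3, 0.4, -0.9]
finger_gap: 1.002
grasp_force: 0.0
```

Emit:
{"api": "apply_moves", "payload": {
  "increments": [
    [0, 0, 0, 0, 0, 0],
    [0, 0, 0, 0, 0, 0],
    [0, 0, 0, 0, 0, 0],
    [0, 0, 0, 0, 0, 0],
    [0, 0, 0, 0, 0, 0]
  ],
  "hand": 0.45,
  "grip_force": 25
}}

```text
time: 3.02
ee_pos: [0.4092, 0.231, 0.0082]
orientation: [2.312, 2.125, 0.003]
force: [-0.2, 0.9, 2.7]
finger_gap: 0.59
grasp_force: 25.8
```

Emit:
{"api": "apply_moves", "payload": {
  "increments": [
    [0, 0, 0, 0, 0, 0],
    [0, 0, 0, 0, 0, 0],
    [0, 0, 0, 0, 0, 0],
    [0, 0, 0, 0, 0, 0],
    [0, 0, 0, 0, 0, 0]
  ]
}}

```text
time: 3.43
ee_pos: [0.4092, 0.2311, 0.008]
orientation: [2.312, 2.126, 0.003]
force: [1.4, 0.0, 6.6]
finger_gap: 0.589
grasp_force: 26.0
```

Emit:
{"api": "apply_moves", "payload": {
  "increments": [
    [0, 0, 0.01, 0, 0, 0],
    [0, 0, 0.03, 0, 0, 0],
    [0, 0, 0.05, 0, 0, 0],
    [0, 0, 0.07, 0, 0, 0],
    [0, 0, 0.08, 0, 0, 0]
  ]
}}

```text
time: 3.85
ee_pos: [0.4085, 0.231, 0.089]
orientation: [2.313, 2.126, 0.002]
force: [0.5, 1.0, 0.1]
finger_gap: 0.588
grasp_force: 26.1
```

Emit:
{"api": "apply_moves", "payload": {
  "increments": [
    [0.037, -0.0084, 0, 0, 0, 0],
    [0.0741, -0.0168, 0, 0, 0, 0],
    [0.111, -0.0252, 0, 0, 0, 0],
    [0.148, -0.0336, 0, 0, 0, 0],
    [0.185, -0.042, 0, 0, 0, 0]
  ]
}}

```text
time: 4.27
ee_pos: [0.594, 0.1882, 0.0869]
orientation: [-2.312, -2.126, 0.001]
force: [0.5, 0.3, 0.1]
finger_gap: 0.59
grasp_force: 26.2
```

Emit:
{"api": "apply_moves", "payload": {
  "increments": [
    [0.0005, 0, 0, 0, 0, 0],
    [0.0005, 0, 0, 0, 0, 0],
    [0.0005, 0, -0.01, 0, 0, 0],
    [0.0005, 0, -0.02, 0, 0, 0],
    [0.0005, 0, -0.03, 0, 0, 0]
  ]
}}

```text
time: 4.68
ee_pos: [0.5917, 0.1891, 0.056]
orientation: [-2.311, -2.127, 0.002]
force: [0.6, -0.2, -1.0]
finger_gap: 0.585
grasp_force: 26.3
```

Run:
```python
from h import *
a=cv2.resize(vision.camera("scene")[170:290,120:290],None,fx=4,fy=4,interpolation=2)
b=cv2.resize(vision.camera("top")[110:260,110:270],None,fx=3,fy=3,interpolation=2)
cv2.imwrite("pics/p1.png",a); s=manip.state(); print(s["ee_pos"],s["finger_gap"],s["grasp_force"])
```

```text
[0.59053482 0.18882416 0.054642  ] 0.587757054577955 26.25525677780388
```

View pics/p1.png

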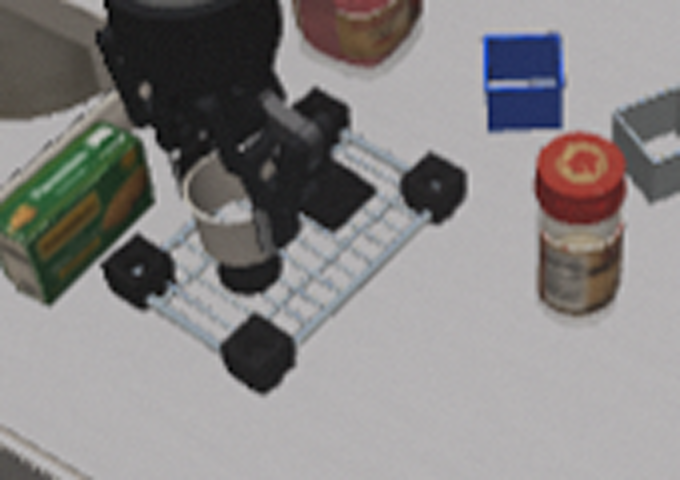

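The ring hangs in the grip just above the round peg, at crop pixel (230,215). Let it settle, then check where the arm is.

Emit:
{"api": "apply_moves", "payload": {
  "increments": [
    [0, 0, 0, 0, 0, 0],
    [0, 0, 0, 0, 0, 0],
    [0, 0, 0, 0, 0, 0],
    [0, 0, 0, 0, 0, 0],
    [0, 0, 0, 0, 0, 0]
  ]
}}

```text
time: 5.2
ee_pos: [0.594, 0.1888, 0.0578]
orientation: [2.312, 2.126, 0.001]
force: [-0.3, 0.3, -0.2]
finger_gap: 0.586
grasp_force: 26.3
```

Settled on target. Lower onto the deck.

Emit:
{"api": "apply_moves", "payload": {
  "increments": [
    [0, 0, -0.006, 0, 0, 0],
    [0, 0, -0.012, 0, 0, 0],
    [0, 0, -0.018, 0, 0, 0],
    [0, 0, -0.024, 0, 0, 0],
    [0, 0, -0.028, 0, 0, 0]
  ]
}}

```text
time: 5.62
ee_pos: [0.593, 0.1886, 0.0279]
orientation: [-2.312, -2.126, 0.002]
force: [-0.6, -0.6, -0.5]
finger_gap: 0.59
grasp_force: 26.3
```

Emit:
{"api": "apply_moves", "payload": {
  "increments": [
    [0, 0, -0.003, 0, 0, 0],
    [0, 0, -0.006, 0, 0, 0],
    [0, 0, -0.008, 0, 0, 0],
    [0, 0, -0.008, 0, 0, 0],
    [0, 0, -0.008, 0, 0, 0]
  ]
}}

```text
time: 6.03
ee_pos: [0.5936, 0.1888, 0.0221]
orientation: [2.313, 2.126, 0.0]
force: [-1.8, -0.3, 5.7]
finger_gap: 0.587
grasp_force: 26.6
```

Emit:
{"api": "apply_moves", "payload": {
  "increments": [
    [0, 0, 0, 0, 0, 0],
    [0, 0, 0, 0, 0, 0],
    [0, 0, 0, 0, 0, 0],
    [0, 0, 0, 0, 0, 0],
    [0, 0, 0, 0, 0, 0]
  ],
  "hand": 0.8
}}

```text
time: 6.45
ee_pos: [0.5936, 0.1887, 0.0211]
orientation: [-2.313, -2.126, 0.0]
force: [0.2, -0.1, -0.2]
finger_gap: 0.795
grasp_force: 0.0
```

Emit:
{"api": "apply_moves", "payload": {
  "increments": [
    [0, 0, 0.01, 0, 0, 0],
    [0, 0, 0.03, 0, 0, 0],
    [0, 0, 0.07, 0, 0, 0],
    [0, 0, 0.11, 0, 0, 0],
    [0, 0, 0.15, 0, 0, 0]
  ]
}}

```text
time: 6.87
ee_pos: [0.5931, 0.1887, 0.1733]
orientation: [-2.312, -2.126, 0.001]
force: [0.9, -0.4, -0.9]
finger_gap: 0.801
grasp_force: 0.0
```

Emit:
{"api": "apply_moves", "payload": {
  "increments": [
    [-0.02, -0.03, 0, 0, 0, -0.08],
    [-0.04, -0.06, 0, 0, 0, -0.16],
    [-0.06, -0.09, 0, 0, 0, -0.24],
    [-0.08, -0.12, 0, 0, 0, -0.32],
    [-0.1, -0.14, 0, 0, 0, -0.4]
  ],
  "hand": 0.9
}}

```text
time: 7.28
ee_pos: [0.4927, 0.0468, 0.1721]
orientation: [2.692, 1.617, 0.001]
force: [1.0, -0.3, 0.1]
finger_gap: 0.896
grasp_force: 0.0
```

Emit:
{"api": "apply_moves", "payload": {
  "increments": [
    [-0.024, -0.028, 0, 0, 0, -0.043],
    [-0.048, -0.056, 0, 0, 0, -0.043],
    [-0.048, -0.056, -0.03, 0, 0, -0.043],
    [-0.048, -0.056, -0.06, 0, 0, -0.043],
    [-0.048, -0.056, -0.09, 0, 0, -0.043]
  ]
}}

```text
time: 7.7
ee_pos: [0.4465, -0.0082, 0.082]
orientation: [2.723, 1.562, 0.005]
force: [0.9, -0.4, -0.1]
finger_gap: 0.897
grasp_force: 0.0
```

Run:
```python
from h import *
a=cv2.resize(vision.camera("scene")[150:270,130:320],None,fx=4,fy=4,interpolation=2)
cv2.imwrite("pics/p2.png",a)
```

```text
(no output)
```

View pics/p2.png

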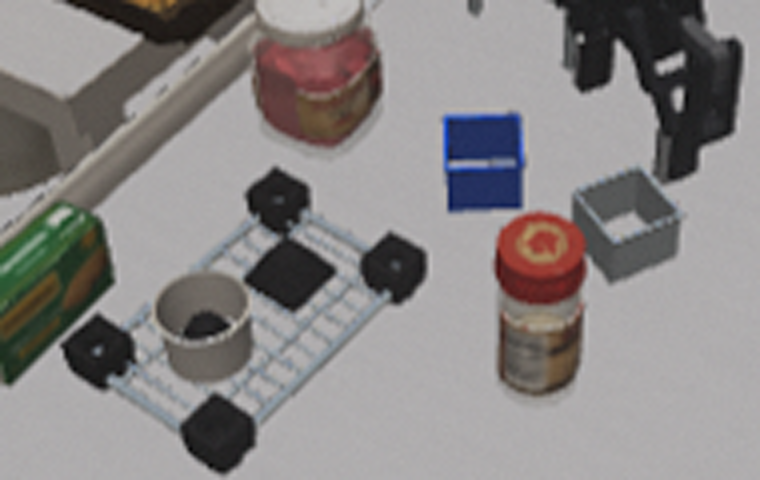

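The small ring sits flat over the round peg at crop pixel (205,325), and the gripper is above the tin square cutter at (628,225). Descend and grip it.

Emit:
{"api": "apply_moves", "payload": {
  "increments": [
    [0, 0, -0.015, 0, 0, 0],
    [0, 0, -0.03, 0, 0, 0],
    [0, 0, -0.045, 0, 0, 0],
    [0, 0, -0.06, 0, 0, 0],
    [0, 0, -0.073, 0, 0, 0]
  ]
}}

```text
time: 8.17
ee_pos: [0.4463, -0.0072, 0.0087]
orientation: [2.723, 1.566, 0.001]
force: [-1.3, 0.1, 0.2]
finger_gap: 0.899
grasp_force: 0.0
```

Emit:
{"api": "apply_moves", "payload": {
  "increments": [
    [0, 0, 0, 0, 0, 0],
    [0, 0, 0, 0, 0, 0],
    [0, 0, 0, 0, 0, 0],
    [0, 0, 0, 0, 0, 0],
    [0, 0, 0, 0, 0, 0]
  ],
  "hand": 0.4
}}

```text
time: 8.58
ee_pos: [0.4466, -0.0074, 0.0093]
orientation: [2.722, 1.566, 0.002]
force: [-0.0, -0.6, 2.6]
finger_gap: 0.521
grasp_force: 32.1
```

Emit:
{"api": "apply_moves", "payload": {
  "increments": [
    [0, 0, 0, 0, 0, 0],
    [0, 0, 0, 0, 0, 0],
    [0, 0, 0, 0, 0, 0],
    [0, 0, 0, 0, 0, 0],
    [0, 0, 0, 0, 0, 0]
  ]
}}

```text
time: 9.0
ee_pos: [0.4466, -0.0074, 0.0091]
orientation: [2.722, 1.566, 0.002]
force: [-1.1, 0.1, 7.4]
finger_gap: 0.521
grasp_force: 32.6
```

Emit:
{"api": "apply_moves", "payload": {
  "increments": [
    [0, 0, 0.01, 0, 0, 0],
    [0, 0, 0.03, 0, 0, 0],
    [0, 0, 0.06, 0, 0, 0],
    [0, 0, 0.1, 0, 0, 0],
    [0, 0, 0.13, 0, 0, 0]
  ]
}}

```text
time: 9.42
ee_pos: [0.4455, -0.0072, 0.1405]
orientation: [2.723, 1.566, 0.0]
force: [0.2, -0.1, -0.7]
finger_gap: 0.52
grasp_force: 31.9
```

Emit:
{"api": "apply_moves", "payload": {
  "increments": [
    [0.02, 0.019, 0, 0, 0, 0.064],
    [0.041, 0.038, 0, 0, 0, 0.127],
    [0.061, 0.057, 0, 0, 0, 0.19],
    [0.082, 0.076, 0, 0, 0, 0.254],
    [0.102, 0.095, 0, 0, 0, 0.317]
  ]
}}

```text
time: 9.83
ee_pos: [0.5484, 0.0887, 0.1384]
orientation: [2.439, 1.98, 0.0]
force: [0.5, -0.1, -0.4]
finger_gap: 0.526
grasp_force: 31.9
```

Emit:
{"api": "apply_moves", "payload": {
  "increments": [
    [0.02, 0.019, 0, 0, 0, 0.064],
    [0.0406, 0.0371, 0, 0, 0, 0.126],
    [0.0406, 0.0371, -0.02, 0, 0, 0.126],
    [0.0406, 0.0371, -0.05, 0, 0, 0.126],
    [0.0406, 0.0371, -0.08, 0, 0, 0.126]
  ]
}}

```text
time: 10.25
ee_pos: [0.5893, 0.1255, 0.058]
orientation: [2.311, 2.126, 0.003]
force: [-0.3, -0.2, -0.3]
finger_gap: 0.523
grasp_force: 31.9
```

Emit:
{"api": "apply_moves", "payload": {
  "increments": [
    [0, 0, 0, 0, 0, 0],
    [0, 0, 0, 0, 0, 0],
    [0, 0, 0, 0, 0, 0],
    [0, 0, 0, 0, 0, 0],
    [0, 0, 0, 0, 0, 0]
  ]
}}

```text
time: 10.67
ee_pos: [0.5898, 0.1249, 0.0604]
orientation: [2.311, 2.125, 0.004]
force: [-0.8, -0.0, -0.7]
finger_gap: 0.517
grasp_force: 31.9
```

Run:
```python
from h import *
a=cv2.resize(vision.camera("scene")[160:270,130:260],None,fx=5,fy=5,interpolation=2)
cv2.imwrite("pics/p3.png",a)
```

```text
(no output)
```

View pics/p3.png

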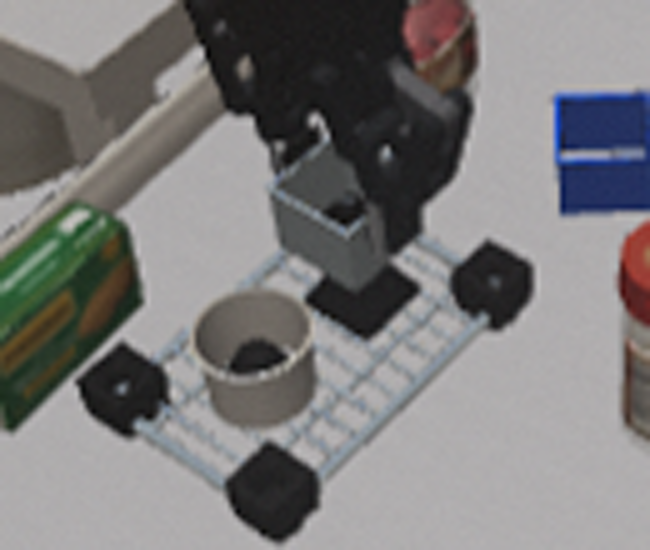

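The square cutter hangs over the square peg at crop pixel (345,250), with its sides parallel to the base. Lower it.

Emit:
{"api": "apply_moves", "payload": {
  "increments": [
    [0, 0, -0.006, 0, 0, 0],
    [0, 0, -0.012, 0, 0, 0],
    [0, 0, -0.018, 0, 0, 0],
    [0, 0, -0.024, 0, 0, 0],
    [0, 0, -0.03, 0, 0, 0]
  ]
}}

```text
time: 11.13
ee_pos: [0.5879, 0.1248, 0.0273]
orientation: [-2.312, -2.126, 0.001]
force: [0.8, 0.3, -0.1]
finger_gap: 0.521
grasp_force: 31.9
```

Emit:
{"api": "apply_moves", "payload": {
  "increments": [
    [0, 0, -0.003, 0, 0, 0],
    [0, 0, -0.006, 0, 0, 0],
    [0, 0, -0.008, 0, 0, 0],
    [0, 0, -0.008, 0, 0, 0],
    [0, 0, -0.008, 0, 0, 0]
  ]
}}

```text
time: 11.55
ee_pos: [0.5876, 0.1248, 0.0228]
orientation: [2.313, 2.126, -0.001]
force: [-9.5, -1.9, 23.3]
finger_gap: 0.518
grasp_force: 34.7
```

Emit:
{"api": "apply_moves", "payload": {
  "increments": [
    [0, 0, 0, 0, 0, 0],
    [0, 0, 0, 0, 0, 0],
    [0, 0, 0, 0, 0, 0],
    [0, 0, 0, 0, 0, 0],
    [0, 0, 0, 0, 0, 0]
  ],
  "hand": 0.7
}}

```text
time: 11.97
ee_pos: [0.5881, 0.1248, 0.0198]
orientation: [-2.313, -2.126, 0.001]
force: [-0.6, 0.1, -0.1]
finger_gap: 0.696
grasp_force: 0.0
```

Emit:
{"api": "apply_moves", "payload": {
  "increments": [
    [0, 0, 0.01, 0, 0, 0],
    [0, 0, 0.03, 0, 0, 0],
    [0, 0, 0.07, 0, 0, 0],
    [0, 0, 0.11, 0, 0, 0],
    [0, 0, 0.15, 0, 0, 0]
  ]
}}

```text
time: 12.38
ee_pos: [0.5877, 0.1248, 0.1722]
orientation: [-2.312, -2.126, 0.001]
force: [1.7, 0.0, 0.1]
finger_gap: 0.698
grasp_force: 0.0
```

Emit:
{"api": "apply_moves", "payload": {
  "increments": [
    [0, -0.034, 0, 0, 0, -0.0115],
    [0, -0.068, 0, 0, 0, -0.023],
    [0, -0.102, 0, 0, 0, -0.0345],
    [0, -0.136, 0, 0, 0, -0.046],
    [0, -0.17, 0, 0, 0, -0.0575]
  ]
}}

```text
time: 12.8
ee_pos: [0.5881, -0.0465, 0.1712]
orientation: [2.372, 2.058, 0.001]
force: [-0.2, 0.1, -0.4]
finger_gap: 0.703
grasp_force: 0.0
```

Emit:
{"api": "apply_moves", "payload": {
  "increments": [
    [-0.002, -0.034, 0, 0, 0, -0.0115],
    [-0.004, -0.068, 0, 0, 0, -0.023],
    [-0.006, -0.102, 0, 0, 0, -0.0345],
    [-0.0076, -0.136, 0, 0, 0, -0.046],
    [-0.0076, -0.164, 0, 0, 0, -0.0575]
  ]
}}

```text
time: 13.22
ee_pos: [0.5801, -0.2116, 0.171]
orientation: [2.432, 1.987, -0.0]
force: [0.0, 0.6, 0.2]
finger_gap: 0.7
grasp_force: 0.0
```

Run:
```python
from h import *
im=vision.camera("scene")
a=cv2.resize(im[170:270,135:245],None,fx=4,fy=4,interpolation=2)
b=cv2.resize(im[70:170,230:340],None,fx=4,fy=4,interpolation=2)
cv2.imwrite("pics/p4.png",np.hstack([a,b])[:, :800] if 0 else cv2.resize(np.hstack([a,b]),(800,364)))
print(manip.state()["ee_pos"])
```

```text
[ 0.58048163 -0.21674698  0.17102309]
```

View pics/p4.png

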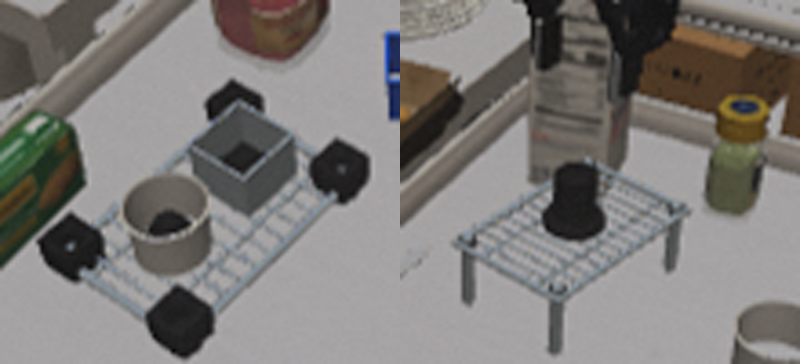

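Both cutters sit flat on the base deck, the ring at crop pixel (165,225) and the square at (243,155). The gripper is centred above the tier's knob at (575,195). Descend and grip the knob.

Emit:
{"api": "apply_moves", "payload": {
  "increments": [
    [0, 0, 0, 0, 0, 0],
    [0, 0, -0.015, 0, 0, 0],
    [0, 0, -0.03, 0, 0, 0],
    [0, 0, -0.045, 0, 0, 0],
    [0, 0, -0.06, 0, 0, 0]
  ]
}}

```text
time: 13.68
ee_pos: [0.5807, -0.2078, 0.1102]
orientation: [-2.43, -1.991, -0.001]
force: [-0.1, 0.1, -0.7]
finger_gap: 0.7
grasp_force: 0.0
```

Emit:
{"api": "apply_moves", "payload": {
  "increments": [
    [0, 0, -0.012, 0, 0, 0],
    [0, 0, -0.024, 0, 0, 0],
    [0, 0, -0.034, 0, 0, 0],
    [0, 0, -0.036, 0, 0, 0],
    [0, 0, -0.036, 0, 0, 0]
  ]
}}

```text
time: 14.1
ee_pos: [0.5802, -0.2081, 0.0737]
orientation: [-2.429, -1.99, 0.001]
force: [0.1, -0.2, 0.9]
finger_gap: 0.706
grasp_force: 0.0
```

Emit:
{"api": "apply_moves", "payload": {
  "increments": [
    [0, 0, 0, 0, 0, 0],
    [0, 0, 0, 0, 0, 0],
    [0, 0, 0, 0, 0, 0],
    [0, 0, 0, 0, 0, 0],
    [0, 0, 0, 0, 0, 0]
  ],
  "hand": 0.2,
  "grip_force": 70
}}

```text
time: 14.52
ee_pos: [0.5815, -0.2094, 0.0753]
orientation: [2.43, 1.989, 0.002]
force: [-1.0, 0.9, 5.3]
finger_gap: 0.368
grasp_force: 69.1
```

Emit:
{"api": "apply_moves", "payload": {
  "increments": [
    [0, 0, 0, 0, 0, 0],
    [0, 0, 0, 0, 0, 0],
    [0, 0, 0, 0, 0, 0],
    [0, 0, 0, 0, 0, 0],
    [0, 0, 0, 0, 0, 0]
  ]
}}

```text
time: 14.93
ee_pos: [0.5815, -0.2094, 0.0753]
orientation: [2.43, 1.989, 0.002]
force: [-0.1, 0.6, 6.1]
finger_gap: 0.365
grasp_force: 69.2
```

Emit:
{"api": "apply_moves", "payload": {
  "increments": [
    [0, 0, 0.01, 0, 0, 0],
    [0, 0, 0.025, 0, 0, 0],
    [0, 0, 0.04, 0, 0, 0],
    [0, 0, 0.055, 0, 0, 0],
    [0, 0, 0.07, 0, 0, 0]
  ]
}}

```text
time: 15.35
ee_pos: [0.5793, -0.2088, 0.144]
orientation: [-2.429, -1.988, 0.003]
force: [-0.6, 0.2, -4.5]
finger_gap: 0.368
grasp_force: 70.2
```

Emit:
{"api": "apply_moves", "payload": {
  "increments": [
    [0, 0, 0.015, 0, 0, 0],
    [0, 0, 0.03, 0, 0, 0],
    [0, 0, 0.045, 0, 0, 0],
    [0, 0, 0.06, 0, 0, 0],
    [0, 0, 0.065, 0, 0, 0]
  ]
}}

```text
time: 15.77
ee_pos: [0.5807, -0.2094, 0.2109]
orientation: [2.431, 1.989, 0.0]
force: [0.5, 0.1, -4.6]
finger_gap: 0.37
grasp_force: 70.4
```

Emit:
{"api": "apply_moves", "payload": {
  "increments": [
    [0, 0.01, 0, 0, 0, 0],
    [0.001, 0.03, 0, 0, 0, 0.01],
    [0.002, 0.055, 0, 0, 0, 0.02],
    [0.003, 0.08, 0, 0, 0, 0.03],
    [0.004, 0.105, 0, 0, 0, 0.04]
  ]
}}

```text
time: 16.18
ee_pos: [0.5832, -0.1022, 0.2075]
orientation: [-2.388, -2.036, 0.002]
force: [0.3, -0.5, -4.5]
finger_gap: 0.366
grasp_force: 70.3
```

Emit:
{"api": "apply_moves", "payload": {
  "increments": [
    [0.001, 0.025, 0, 0, 0, 0.01],
    [0.002, 0.05, 0, 0, 0, 0.02],
    [0.003, 0.075, 0, 0, 0, 0.03],
    [0.004, 0.1, 0, 0, 0, 0.04],
    [0.005, 0.125, 0, 0, 0, 0.05]
  ]
}}

```text
time: 16.6
ee_pos: [0.588, 0.0228, 0.2075]
orientation: [-2.336, -2.096, 0.003]
force: [0.8, 0.8, -5.2]
finger_gap: 0.364
grasp_force: 70.3
```

Emit:
{"api": "apply_moves", "payload": {
  "increments": [
    [0.0005, 0.025, 0, 0, 0, 0.01],
    [0.001, 0.05, 0, 0, 0, 0.025],
    [0.0013, 0.075, 0, 0, 0, 0.025],
    [0.0013, 0.1, 0, 0, 0, 0.025],
    [0.0013, 0.125, 0, 0, 0, 0.025]
  ]
}}

```text
time: 17.02
ee_pos: [0.5891, 0.1476, 0.2074]
orientation: [-2.311, -2.125, 0.004]
force: [0.5, -0.3, -5.2]
finger_gap: 0.368
grasp_force: 70.3
```

Emit:
{"api": "apply_moves", "payload": {
  "increments": [
    [0, 0.0109, 0, 0, 0, 0],
    [0, 0.0109, 0, 0, 0, 0],
    [0, 0.0109, 0, 0, 0, 0],
    [0, 0.0109, 0, 0, 0, 0],
    [0, 0.0109, 0, 0, 0, 0]
  ]
}}

```text
time: 17.43
ee_pos: [0.5907, 0.1557, 0.2088]
orientation: [-2.314, -2.125, 0.002]
force: [-0.0, -0.3, -5.5]
finger_gap: 0.367
grasp_force: 70.2
```

Run:
```python
from h import *
im=vision.camera("scene");t=vision.camera("top")
cv2.imwrite("pics/s5.png",im);cv2.imwrite("pics/t5.png",t)
a=cv2.resize(im[100:280,110:290],None,fx=2.2,fy=2.2,interpolation=2)
b=cv2.resize(t[100:280,100:280],None,fx=2.2,fy=2.2,interpolation=2)
cv2.imwrite("pics/p5.png",np.hstack([a,b]))
print(manip.state()["ee_pos"])
```

```text
[0.59094181 0.15569956 0.20913402]
```

View pics/p5.png

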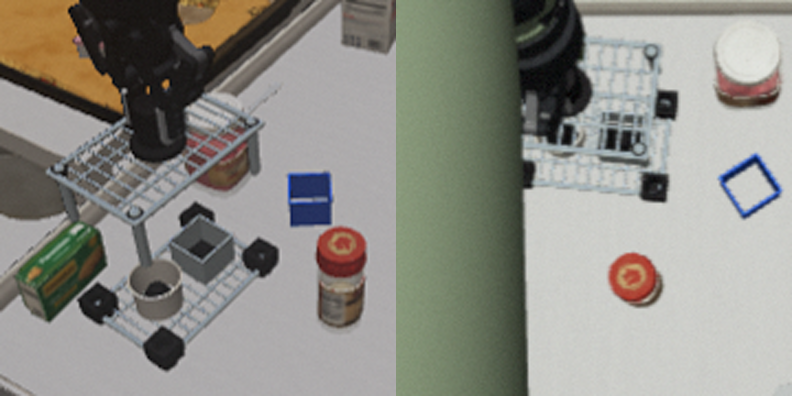

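The tier hangs level above the base. I'll measure its yaw from the visible post tops, at top pixels (216,124) and (210,168) and scene pixels (137,178), (171,197) and (225,156).

Run:
```python
from h import *
np.set_printoptions(precision=4,suppress=True)
z=.1935
t=plane("top",[[216.4,123.6],[210.5,167.7]],z);s=plane("scene",[[137.3,178.2],[171.4,196.8],[225,155.9]],z)
print(t,s)
yaw=lambda v:np.degrees(np.arctan2(v[1],v[0]))
print("yaw top x-edge",yaw(t[0]-t[1]),"scene x-edge",yaw(s[0]-s[1]),"y-edge?",yaw(s[0]-s[2])-90, "centre scene",(s[1]+s[2])/2)
a=np.radians(-4.8);R=np.array([[np.cos(a),-np.sin(a)],[np.sin(a),np.cos(a)]])
for p in([44,-70],[-44,-70],[44,70],[-44,70]): print(p,R@np.array(p)/1e3+[.5909,.1557])
```

```text
[[0.6288 0.0807]
 [0.5413 0.0889]] [[0.634  0.2266]
 [0.5507 0.2308]
 [0.5364 0.0919]]
yaw top x-edge -5.347608527612813 scene x-edge -2.839509323172797 y-edge? -35.918643049381075 centre scene [0.5435 0.1614]
[44, -70] [0.6289 0.0823]
[-44, -70] [0.5412 0.0896]
[44, 70] [0.6406 0.2218]
[-44, 70] [0.5529 0.2291]
```

Emit:
{"api": "apply_moves", "payload": {
  "increments": [
    [0.0003, 0.001, -0.015, 0, 0, 0],
    [0.0003, 0.001, -0.035, 0, 0, 0],
    [0.0003, 0.001, -0.055, 0, 0, 0],
    [0.0003, 0.001, -0.075, 0, 0, 0],
    [0.0003, 0.001, -0.09, 0, 0, 0]
  ]
}}

```text
time: 17.95
ee_pos: [0.5907, 0.1568, 0.1177]
orientation: [-2.314, -2.124, 0.002]
force: [-0.1, -0.2, -5.3]
finger_gap: 0.371
grasp_force: 70.4
```

Emit:
{"api": "apply_moves", "payload": {
  "increments": [
    [0, 0, 0, 0, 0, 0],
    [0, 0, 0, 0, 0, 0],
    [0, 0, 0, 0, 0, 0],
    [0, 0, 0, 0, 0, 0],
    [0, 0, 0, 0, 0, 0]
  ]
}}

```text
time: 18.37
ee_pos: [0.5923, 0.1578, 0.1208]
orientation: [2.312, 2.125, 0.003]
force: [-0.2, 1.1, -5.1]
finger_gap: 0.369
grasp_force: 70.3
```

Run:
```python
from h import *
im=vision.camera("scene");t=vision.camera("top")
a=cv2.resize(im[140:280,120:260],None,fx=2.8,fy=2.8,interpolation=2)
b=cv2.resize(t[110:250,140:280],None,fx=2.8,fy=2.8,interpolation=2)
cv2.imwrite("pics/p6.png",np.hstack([a,b]))
print(manip.state()["ee_pos"])
```

```text
[0.59190887 0.1578336  0.12029231]
```

View pics/p6.png

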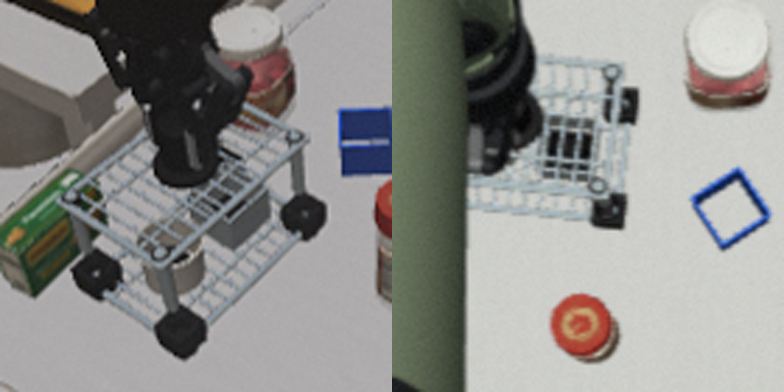

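The posts stand right over their cups, visible at crop pixels (170,290), (300,180) and (85,235). Lower the tier in.

Emit:
{"api": "apply_moves", "payload": {
  "increments": [
    [0, 0, -0.004, 0, 0, 0],
    [0, 0, -0.008, 0, 0, 0],
    [0, 0, -0.012, 0, 0, 0],
    [0, 0, -0.016, 0, 0, 0],
    [0, 0, -0.02, 0, 0, 0]
  ]
}}

```text
time: 18.88
ee_pos: [0.591, 0.1577, 0.0986]
orientation: [-2.312, -2.126, 0.001]
force: [-0.2, -0.4, -5.1]
finger_gap: 0.368
grasp_force: 70.3
```

Emit:
{"api": "apply_moves", "payload": {
  "increments": [
    [0, 0, -0.003, 0, 0, 0],
    [0, 0, -0.006, 0, 0, 0],
    [0, 0, -0.009, 0, 0, 0],
    [0, 0, -0.011, 0, 0, 0],
    [0, 0, -0.011, 0, 0, 0]
  ]
}}

```text
time: 19.3
ee_pos: [0.5912, 0.1577, 0.0895]
orientation: [2.312, 2.126, 0.0]
force: [-3.4, 0.4, 5.0]
finger_gap: 0.365
grasp_force: 71.2
```

The tier is home, with the TCP exactly 14 mm above its grasp height. Release, then fetch the large ring.

Emit:
{"api": "apply_moves", "payload": {
  "increments": [
    [0, 0, 0, 0, 0, 0],
    [0, 0, 0, 0, 0, 0],
    [0, 0, 0, 0, 0, 0],
    [0, 0, 0, 0, 0, 0],
    [0, 0, 0, 0, 0, 0]
  ],
  "hand": 0.8,
  "grip_force": 25
}}

```text
time: 19.72
ee_pos: [0.5916, 0.1578, 0.0884]
orientation: [2.313, 2.126, 0.001]
force: [-0.1, -0.9, 0.4]
finger_gap: 0.798
grasp_force: 0.0
```

Emit:
{"api": "apply_moves", "payload": {
  "increments": [
    [0, 0, 0.01, 0, 0, 0],
    [0, 0, 0.03, 0, 0, 0],
    [0, 0, 0.06, 0, 0, 0],
    [0, 0, 0.09, 0, 0, 0],
    [0, 0, 0.112, 0, 0, 0]
  ]
}}

```text
time: 20.13
ee_pos: [0.592, 0.1579, 0.2036]
orientation: [2.312, 2.125, 0.003]
force: [0.1, -0.2, 1.1]
finger_gap: 0.801
grasp_force: 0.0
```

Emit:
{"api": "apply_moves", "payload": {
  "increments": [
    [-0.016, -0.032, 0, 0, 0, 0],
    [-0.032, -0.064, 0, 0, 0, 0],
    [-0.048, -0.096, 0, 0, 0, 0],
    [-0.064, -0.128, 0, 0, 0, 0],
    [-0.08, -0.16, 0, 0, 0, 0]
  ],
  "hand": 1
}}

```text
time: 20.55
ee_pos: [0.5105, -0.0034, 0.2012]
orientation: [2.311, 2.126, 0.001]
force: [1.1, 0.5, 1.1]
finger_gap: 1.003
grasp_force: 0.0
```

Emit:
{"api": "apply_moves", "payload": {
  "increments": [
    [-0.018, -0.034, 0, 0, 0, 0],
    [-0.036, -0.068, 0, 0, 0, 0],
    [-0.054, -0.102, 0, 0, 0, 0],
    [-0.072, -0.136, 0, 0, 0, 0],
    [-0.09, -0.17, 0, 0, 0, 0]
  ]
}}

```text
time: 20.97
ee_pos: [0.4204, -0.1737, 0.2013]
orientation: [2.311, 2.126, 0.001]
force: [-0.1, -1.1, 0.7]
finger_gap: 0.999
grasp_force: 0.0
```

Emit:
{"api": "apply_moves", "payload": {
  "increments": [
    [-0.0132, -0.032, 0, 0, 0, 0],
    [-0.0132, -0.032, -0.03, 0, 0, 0],
    [-0.0132, -0.032, -0.06, 0, 0, 0],
    [-0.0132, -0.032, -0.09, 0, 0, 0],
    [-0.0132, -0.032, -0.12, 0, 0, 0]
  ]
}}

```text
time: 21.38
ee_pos: [0.4084, -0.2051, 0.0802]
orientation: [2.312, 2.123, 0.001]
force: [0.4, -0.5, -0.1]
finger_gap: 0.997
grasp_force: 0.0
```

Emit:
{"api": "apply_moves", "payload": {
  "increments": [
    [0, 0, 0, 0, 0, 0],
    [0, 0, 0, 0, 0, 0],
    [0, 0, 0, 0, 0, 0],
    [0, 0, 0, 0, 0, 0],
    [0, 0, 0, 0, 0, 0]
  ]
}}

```text
time: 21.8
ee_pos: [0.4095, -0.2051, 0.0821]
orientation: [2.31, 2.124, 0.001]
force: [0.7, -0.1, 0.4]
finger_gap: 0.998
grasp_force: 0.0
```

Run:
```python
from h import *
im=vision.camera("scene")
a=cv2.resize(im[140:280,120:260],None,fx=2.8,fy=2.8,interpolation=2)
b=cv2.resize(im[90:190,290:390],(392,392),interpolation=2)
cv2.imwrite("pics/p7.png",np.hstack([a,b]))
```

```text
(no output)
```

View pics/p7.png

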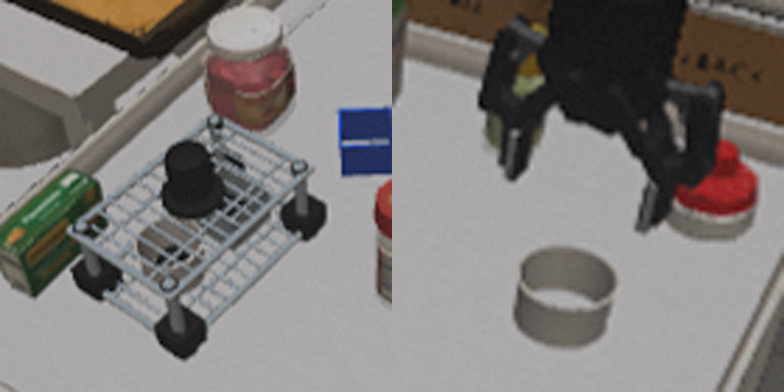

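The tier stands with its posts in the cups, and the large ring is centred under the open fingers at crop pixel (565,295). Descend and grip.

Emit:
{"api": "apply_moves", "payload": {
  "increments": [
    [0, 0, -0.015, 0, 0, 0],
    [0, 0, -0.03, 0, 0, 0],
    [0, 0, -0.05, 0, 0, 0],
    [0, 0, -0.065, 0, 0, 0],
    [0, 0, -0.076, 0, 0, 0]
  ]
}}

```text
time: 22.27
ee_pos: [0.4082, -0.2043, 0.004]
orientation: [2.312, 2.126, 0.0]
force: [0.3, 0.2, -1.0]
finger_gap: 1.0
grasp_force: 0.0
```

Emit:
{"api": "apply_moves", "payload": {
  "increments": [
    [0, 0, 0, 0, 0, 0],
    [0, 0, 0, 0, 0, 0],
    [0, 0, 0, 0, 0, 0],
    [0, 0, 0, 0, 0, 0],
    [0, 0, 0, 0, 0, 0]
  ],
  "hand": 0.65
}}

```text
time: 22.68
ee_pos: [0.4087, -0.2047, 0.0052]
orientation: [2.311, 2.125, 0.0]
force: [0.3, -0.0, -0.6]
finger_gap: 0.773
grasp_force: 27.9
```

Emit:
{"api": "apply_moves", "payload": {
  "increments": [
    [0, 0, 0, 0, 0, 0],
    [0, 0, 0, 0, 0, 0],
    [0, 0, 0, 0, 0, 0],
    [0, 0, 0, 0, 0, 0],
    [0, 0, 0, 0, 0, 0]
  ]
}}

```text
time: 23.1
ee_pos: [0.4084, -0.2045, 0.0046]
orientation: [2.312, 2.126, 0.0]
force: [0.5, 0.5, 2.8]
finger_gap: 0.776
grasp_force: 28.0
```

Emit:
{"api": "apply_moves", "payload": {
  "increments": [
    [0, 0, 0.015, 0, 0, 0],
    [0, 0, 0.05, 0, 0, 0],
    [0, 0, 0.09, 0, 0, 0],
    [0, 0, 0.13, 0, 0, 0],
    [0, 0, 0.16, 0, 0, 0]
  ]
}}

```text
time: 23.52
ee_pos: [0.4082, -0.2043, 0.167]
orientation: [2.312, 2.125, 0.0]
force: [0.3, -0.7, -0.8]
finger_gap: 0.775
grasp_force: 28.3
```

Emit:
{"api": "apply_moves", "payload": {
  "increments": [
    [0.016, 0.032, 0, 0, 0, 0],
    [0.032, 0.064, 0, 0, 0, 0],
    [0.048, 0.096, 0, 0, 0, 0],
    [0.064, 0.128, 0, 0, 0, 0],
    [0.08, 0.16, 0, 0, 0, 0]
  ]
}}

```text
time: 23.93
ee_pos: [0.4881, -0.0427, 0.1642]
orientation: [-2.313, -2.125, 0.001]
force: [1.0, -0.3, -0.3]
finger_gap: 0.773
grasp_force: 28.3
```

Emit:
{"api": "apply_moves", "payload": {
  "increments": [
    [0.018, 0.034, 0, 0, 0, 0],
    [0.036, 0.068, 0, 0, 0, 0],
    [0.054, 0.102, 0, 0, 0, 0],
    [0.072, 0.136, 0, 0, 0, 0],
    [0.09, 0.17, 0, 0, 0, 0]
  ]
}}

```text
time: 24.35
ee_pos: [0.5781, 0.1276, 0.1638]
orientation: [-2.312, -2.126, 0.002]
force: [-0.1, -1.1, -0.5]
finger_gap: 0.771
grasp_force: 28.3
```

Emit:
{"api": "apply_moves", "payload": {
  "increments": [
    [0.0134, 0.0315, 0, 0, 0, 0],
    [0.0134, 0.0315, 0, 0, 0, 0],
    [0.0134, 0.0315, -0.01, 0, 0, 0],
    [0.0134, 0.0315, -0.02, 0, 0, 0],
    [0.0134, 0.0315, -0.03, 0, 0, 0]
  ]
}}

```text
time: 24.77
ee_pos: [0.5903, 0.1561, 0.1326]
orientation: [-2.313, -2.124, 0.003]
force: [0.9, 0.1, -0.3]
finger_gap: 0.77
grasp_force: 28.3
```

Emit:
{"api": "apply_moves", "payload": {
  "increments": [
    [0, 0, 0, 0, 0, 0],
    [0, 0, 0, 0, 0, 0],
    [0, 0, 0, 0, 0, 0],
    [0, 0, 0, 0, 0, 0],
    [0, 0, 0, 0, 0, 0]
  ]
}}

```text
time: 25.18
ee_pos: [0.5919, 0.1569, 0.1349]
orientation: [2.313, 2.125, 0.002]
force: [-0.1, 0.2, -0.4]
finger_gap: 0.773
grasp_force: 28.3
```

Run:
```python
from h import *
im=vision.camera("scene")
cv2.imwrite("pics/p8.png",cv2.resize(im[120:260,120:260],None,fx=4,fy=4,interpolation=2))
```

```text
(no output)
```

View pics/p8.png

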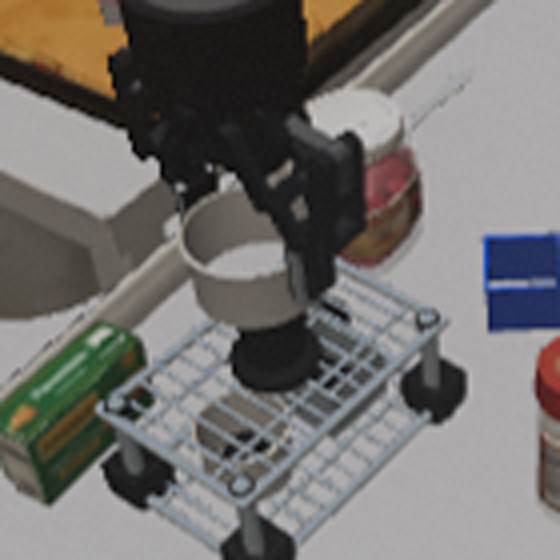

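Run:
```python
from h import *
np.set_printoptions(precision=1,suppress=True)
t=np.linspace(0,6.28,60)
def ex(x,y,z,r): 
    p=(proj("scene",np.c_[x+r*np.cos(t),y+r*np.sin(t),0*t+z])-[120,120])*4; return p.min(0),p.max(0)
print("ring top",ex(.5919,.1569,.1683,.034),"bot",ex(.5919,.1569,.1303,.034))
print("collar",ex(.5913,.157,.082,.024)); print("knob top",ex(.5913,.157,.12,.0165))
```

```text
ring top (array([177.9, 173.7]), array([321.4, 268.1])) bot (array([190.8, 230.5]), array([329. , 325.4]))
collar (array([226.3, 311. ]), array([319.4, 378.2]))
knob top (array([230.5, 269. ]), array([296.8, 315.1]))
```

The projections match what I see: ring left edge at 180 against 178 predicted, bottom edge at 328 against 325. The ring is centred over the knob. Lower it.

Emit:
{"api": "apply_moves", "payload": {
  "increments": [
    [0, 0, -0.009, 0, 0, 0],
    [0, 0, -0.018, 0, 0, 0],
    [0, 0, -0.027, 0, 0, 0],
    [0, 0, -0.036, 0, 0, 0],
    [0, 0, -0.045, 0, 0, 0]
  ]
}}

```text
time: 25.65
ee_pos: [0.5909, 0.1572, 0.0878]
orientation: [-2.312, -2.126, 0.001]
force: [-0.4, -0.3, -0.1]
finger_gap: 0.773
grasp_force: 28.3
```

Emit:
{"api": "apply_moves", "payload": {
  "increments": [
    [0, 0, -0.003, 0, 0, 0],
    [0, 0, -0.006, 0, 0, 0],
    [0, 0, -0.009, 0, 0, 0],
    [0, 0, -0.0115, 0, 0, 0],
    [0, 0, -0.0115, 0, 0, 0]
  ]
}}

```text
time: 26.07
ee_pos: [0.5917, 0.1573, 0.0783]
orientation: [2.312, 2.126, 0.001]
force: [-1.1, -0.4, 2.8]
finger_gap: 0.772
grasp_force: 28.5
```

Contact is at the expected height. Release, lift, back off and look.

Emit:
{"api": "apply_moves", "payload": {
  "increments": [
    [0, 0, 0, 0, 0, 0],
    [0, 0, 0, 0, 0, 0],
    [0, 0, 0, 0, 0, 0],
    [0, 0, 0, 0, 0, 0],
    [0, 0, 0, 0, 0, 0]
  ],
  "hand": 1
}}

```text
time: 26.48
ee_pos: [0.5915, 0.1572, 0.0778]
orientation: [2.313, 2.126, 0.0]
force: [-0.1, 0.3, 0.8]
finger_gap: 0.999
grasp_force: 0.0
```

Emit:
{"api": "apply_moves", "payload": {
  "increments": [
    [0, 0, 0.01, 0, 0, 0],
    [0, 0, 0.03, 0, 0, 0],
    [0, 0, 0.06, 0, 0, 0],
    [0, 0, 0.1, 0, 0, 0],
    [0, 0, 0.14, 0, 0, 0]
  ]
}}

```text
time: 26.9
ee_pos: [0.5905, 0.1571, 0.2193]
orientation: [-2.312, -2.126, 0.002]
force: [1.7, 0.1, -0.7]
finger_gap: 1.002
grasp_force: 0.0
```

Emit:
{"api": "apply_moves", "payload": {
  "increments": [
    [-0.01, -0.035, 0, 0, 0, 0],
    [-0.02, -0.07, 0, 0, 0, 0],
    [-0.03, -0.105, 0, 0, 0, 0],
    [-0.04, -0.14, 0, 0, 0, 0],
    [-0.05, -0.175, 0, 0, 0, 0]
  ]
}}

```text
time: 27.32
ee_pos: [0.5409, -0.0191, 0.2188]
orientation: [2.311, 2.126, 0.001]
force: [1.2, 0.1, 0.4]
finger_gap: 0.996
grasp_force: 0.0
```

Emit:
{"api": "apply_moves", "payload": {
  "increments": [
    [-0.01, -0.035, 0, 0, 0, 0],
    [-0.02, -0.07, 0, 0, 0, 0],
    [-0.03, -0.1, 0, 0, 0, 0],
    [-0.03, -0.1, 0, 0, 0, 0],
    [-0.03, -0.1, 0, 0, 0, 0]
  ]
}}

```text
time: 27.73
ee_pos: [0.5111, -0.1192, 0.2186]
orientation: [2.316, 2.122, 0.001]
force: [0.2, 0.1, 0.2]
finger_gap: 0.997
grasp_force: 0.0
```

Run:
```python
from h import *
im=vision.camera("scene");t=vision.camera("top")
a=cv2.resize(im[130:280,120:280],None,fx=2.5,fy=2.5,interpolation=2)
b=cv2.resize(t[100:250,130:290],None,fx=2.5,fy=2.5,interpolation=2)
cv2.imwrite("pics/p9.png",np.hstack([a,b]))
```

```text
(no output)
```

View pics/p9.png

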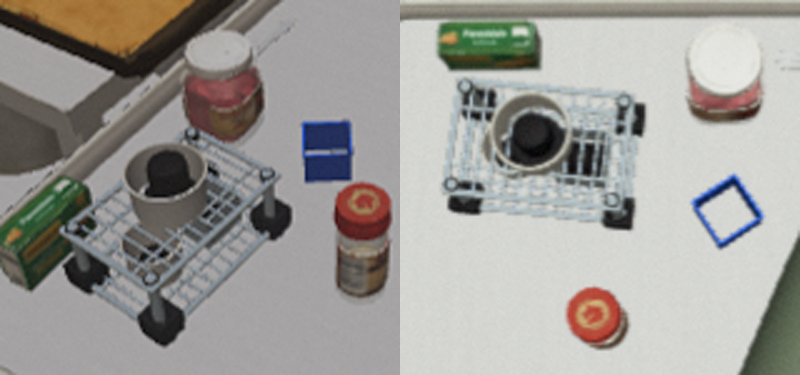

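The large ring sits flat around the knob on the upper deck, at crop pixels (168,185) and (530,132). All the posts are in their cups, the jars haven't moved, and the arm is clear.

```bash
python3 -c "
from rig import manip
print(manip.sign_off())"
```

```text
the job is handed in; nothing more can be done
None
```

The job is handed in: the small ring and square cutter are on their pegs, the upper tier's posts are home in the cups, and the large ring is over the knob, with both jars still in place; no verdict was returned at sign-off.

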